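# Clamp a jar in the lid torque tester and zero its peak pointer

## Task

Get the lid torque tester ready for its next test by pushing with the fingertips only, without gripping, lifting or tipping the jar. Push the balm jar that stands on the tester's deck straight back until it meets the rear fence, then push the clamp lever clockwise all the way to its stop, so that the cam holds the jar tight in the corner between the two fences. Last, push the red peak pointer by its upright tab anticlockwise until it stops on zero over the black needle; leave the jar clamped and do not disturb the things standing round the tester.

Things in the scene. Friction and masses are not known exactly. Their poses are not given: they have to be found in the camera images.
- tester: Fixed bench instrument: grey box with an aluminium deck 45 mm above the table and, at its left, a round dial housing 100 mm across (out to y +138) whose white face lies level 80 mm above the table. Origin: on the table beneath it; the deck spans x -75 to +70, y -118 to +50 mm in its frame. Axes: x to the rear fence, y left, z up. The deck is open at front and right, but for the cam.
- seat (a point): Point on the deck surface where the centre of the jar's underside lies when the jar touches both fences. Axes as tester.
- rear_fence (a point): Middle of the rubber face of the rear fence, at its foot on the deck. Aluminium, 40 mm high, 76 mm long along the tester's y; the face looks to -x and lies 28 mm behind the seat.
- side_fence (a point): Middle of the rubber face of the left side fence, at its foot on the deck. The face is a pad 46 mm long along the tester's x and 34 mm high, looks to -y and lies 28 mm left of the seat. It is sprung: it gives up to 5 mm to the left (4 N to start, 4 N more per mm) and so presses the jar against the cam.
- lever_pivot (a point): Point on the deck surface under the vertical axis of the clamp lever, 2 mm in front of the seat (-x) and 61 mm to its right (-y). A steel hub, 23 mm across, rises here to 55 mm above the deck (its cap to 60 mm).
- clamp_turn (a joint): Clamp lever angle, rad: 0 = open (points to the right, along the tester's -y), grows clockwise from above, hard stop at 1.69, where it points to the tester's front (-x). Starts at 0 to 0.3. Friction hinge, 0.2 N m, no spring: stays where left. The cam meets the jar at about 0.9 to 1.3; from there the push at the grip rises from 4 N to 9 to 13 N, then it reaches the stop.
- lever_grip (a point): Middle of the black plastic grip sleeve on the lever bar, on its centre line, 60 mm from the pivot axis and 48 mm above the deck. The sleeve is 15 mm thick and level, from 29 to 85 mm from the axis, where the lever ends round.
- clamp_lever: Clamp lever with its cam. The dark steel round cam, 40 mm across, is set 15.8 mm off the pivot under the lever, 7 to 35 mm above the deck. Origin: at the pivot on the deck surface; turns with the lever. As the lever goes clockwise its lobe presses the jar to the left, into the fence corner, and locks there by friction.
- dial_centre (a point): Centre of the white dial face, on its surface, 80 mm above the table. The dial is 92 mm across inside a low steel rim (2 mm); black marks, zero at the front left, reading clockwise.
- peak_pointer (a joint): Angle of the red peak-hold pointer, rad: 0 = on the zero mark, against its stop and over the black needle (it then points to the tester's front left, 135 deg anticlockwise from +x), growing clockwise from above. Starts between 1.0 and 2.2. Light friction of 0.012 N m, no spring: it stays where it is left.
- pointer_tab (a point): Middle of the top edge of the red upright tab on the pointer, 32 mm from the dial centre. The tab is 10 mm long along the pointer, 7 mm thick, and stands up from 4 mm to 30 mm above the dial face; the rest of the pointer and its hub stay below 9 mm.
- jar: Amber balm jar with a gold lid, 57 mm across the body (59 mm at the lid), 66 mm high, 0.24 kg (may vary by a third), standing loose on the tester's deck 20 to 45 mm in front of its seat and up to 6 mm to the right of it. Origin: centre of its underside, z up.
- next_jar: Bystander: a like balm jar standing on the table to the left of the tester, 59 x 59 x 66 mm. Origin: centre of its underside.
- spare_jar: Bystander: another like balm jar farther to the left, 59 x 59 x 66 mm. Origin: centre of its underside.
- tamper: Bystander: jar tamper with a beech grip, 42 x 42 x 83 mm, on the table at the left. Origin: centre of its underside.
- funnel: Bystander: steel funnel standing mouth down, 95 x 95 x 86 mm, at the right rear. Origin: centre of its underside.
- jar_lid: Bystander: loose gold jar lid lying on the table right behind the tester, 59 x 59 x 14 mm. Origin: centre of its underside.
- marker_pen: Bystander: black marker lying on the table at the right, about 120 mm long and 16 mm thick. Origin: underside, middle.

How it is judged:
By the outcome, as a careful person would: the job done as asked, in the order asked, and still so for the second after the job is handed in, with the robot touching nothing.
It also fails if it takes over 72 s, if anything falls off the work surface, if the arm or the gripper's body presses on something with over 40 N, if the wrist force passes 120 N, or if a joint passes its speed limit or range.

## Robot

A 6-joint arm with a two-finger parallel gripper is mounted at the origin on a cart in front of the work surface, level with it; the furniture and walls round the work are solid. World frame = base frame: x ahead of the robot, y to its left, z up, the work surface at z = 0. Lengths are in m, angles in rad, forces in N, time in s.
With the tool pointing down it reaches from about 0.275 to 0.825 m from the base axis. Payload 4.9 kg.
Tool frame: the origin (TCP) lies midway between the tips of the shut fingers; the grasp point (between the pads) lies 19 mm behind it (grip_point_offset is the distance from the TCP to the grasp point, in m); z points along the fingers, x is the direction in which the jaws open and shut, and the axes are right-handed (so a half turn about z gives the same grasp; the last joint's range is limited). The gripper opens to 85 mm and grips with 20 to 120 N. Pads are 22 mm wide; open, the fingers measure 114 mm over their backs; the gripper's body (76 mm by 85 mm) begins 54 mm behind the grasp point. The pads swing forward as they close: fully open they stand 13 mm farther back than shut.
Start: joints at [-1.426, 0.326, -0.193, 1.052, 0, 1.437], TCP at [0.151, -0.529, 0.231] pointing down, gripper open.
Joint ranges: [-2.65, 2.65], [-0.97, 1.79], [-1.3, 1.35], [-1.93, 2.1], [-1.47, 1.37], [-3.14, 3.14]. Speed limits (rad/s): [2.57, 2.57, 3.14, 3.14, 3.14, 3.14].

## Interface

Orientations are given as a rotation vector (axis times angle).
In Python, from cell import * gives the robot as it stands. Calls block until the motion is done:
- movep(position, orientation): joint-space move of the TCP to a pose.
- move_l(position, velocity=0.15, rot=None, until_force=None): straight line of the TCP; rot=None keeps the orientation; velocity is the mean speed in m/s. With until_force (N) it stops when the force on the tool has changed by that much, and returns True; else False.
- set_joints(angles): joint-space move.
- let_go() and grab(newtons=None): open the fingers fully, or close them until they stop; newtons is the grip in N (None keeps the last).
- sleep(seconds).
- ik(position, orientation): joint angles nearest the present ones, or None.
- get_state(): the state.
- grab_frame(name): name is "side" or "top"; returns a dict with "img" (400x640x3 uint8, red, green, blue), "fx", "fy", "cx", "cy" (pixels), "cam_to_world" (4x4, takes a point from camera to world coordinates). Camera axes: x right, y down, z forward; pixel columns grow to the right and rows downward; lengths in m; the calibration is good to about 2 mm. A picture is of the moment at which its call begins. There is no depth.
A pose or a line that the arm cannot do raises MotionError and nothing moves.
- sign_off(): hands the job in, once; it reports no verdict.
Trained networks look in the newest picture that a camera, given by its name, has taken for a name from the list of things; names that differ only in an ending like _2 or _b are one class to them, and where a whole thing is asked for, a point or a joint stands for the part that bears it (a point fixed in the world has none). Each returns a list of dicts, best first, with "score" (0 to 1); they miss things now and then, are a little off and sometimes report something else, mostly with a low value. They report only what shows in the picture. A call takes as long as a camera call.
- spot_in(camera, name): "centre" ([column, row] in pixels, amid what is visible of it).
- silhouettes(camera, name): "mask" (400x640 bool, what is visible of it) and "centre" ([column, row] in pixels, amid what is visible of it).
- tip_of(camera, name): "centre" ([column, row] in pixels: a listed point, or the origin of a listed thing).
The state is a dict: "clock": time; "q": joint angles; "joint_velocities": joint speeds; "tau": joint torques, N m; "position": TCP position; "eef_rot": TCP orientation; "contact_force": force on the tool from outside, world axes, zero at the start; "wrist_torque": the same for the moment, N m; "finger_gap": opening from 0.0 (shut) to 1.0 (fully open).
Only numpy, scipy, OpenCV 4.12 (cv2) and the standard library are available. Lean on these libraries where they do the work, as an engineer would, in place of code of your own. Each camera call takes 0.05 s, during which the arm holds its last target.

## Working session

There is one attempt and no reset: what is moved stays moved. The work goes in short steps, each a Python script; the robot and the scene stay as the last script left them, time stands still between calls to the robot, and variables do not carry over. Pictures are saved under pics/ and viewed, and the job is handed in when it is done.

```bash
mkdir -p pics; ls; cat > h.py <<'E'
from cell import *
import numpy as np, cv2
def shot(cam,name):
    f=grab_frame(cam); cv2.imwrite(f'pics/{name}.png',f['img'][:,:,::-1]); return f
def ray(f,px):
    T=np.array(f['cam_to_world']); d=np.array([(px[0]-f['cx'])/f['fx'],(px[1]-f['cy'])/f['fy'],1.])
    return T[:3,3],T[:3,:3]@d
def atz(f,px,z):
    o,d=ray(f,px); return o+d*(z-o[2])/d[2]
def proj(f,p):
    T=np.array(f['cam_to_world']); c=T[:3,:3].T@(np.asarray(p)-T[:3,3]); return np.array([c[0]/c[2]*f['fx']+f['cx'],c[1]/c[2]*f['fy']+f['cy']])
E
python3 - <<'E'
from h import *
names="tester seat rear_fence side_fence lever_pivot lever_grip dial_centre pointer_tab jar next_jar spare_jar tamper funnel jar_lid marker_pen".split()
for c in ("top","side"):
    f=shot(c,c+'0'); print(c,np.round(f['cam_to_world'],3).tolist(),f['fx'])
    for n in names:
        r=tip_of(c,n)[:2]; print(n,[(np.round(a['centre'],1).tolist(),round(a['score'],2)) for a in r])
E
```

```text
pics
top [[-0.006, -0.991, 0.136, 0.37], [-1.0, 0.009, 0.022, -0.212], [-0.023, -0.136, -0.99, 1.252], [0.0, 0.0, 0.0, 1.0]] 377.8606928348903
tester [([351.4, 214.4], 0.55)]
seat [([355.5, 202.6], 0.96)]
rear_fence [([353.7, 193.0], 0.61)]
side_fence [([348.2, 206.6], 0.84)]
lever_pivot [([377.3, 202.1], 0.67), ([267.7, 221.0], 0.67)]
lever_grip [([396.8, 203.1], 0.7), ([382.6, 157.8], 0.55)]
dial_centre [([327.1, 218.7], 0.97)]
pointer_tab [([357.5, 210.5], 0.73), ([321.2, 214.0], 0.48)]
jar [([356.6, 211.4], 0.52)]
next_jar [([267.3, 219.2], 0.72)]
spare_jar []
tamper [([202.8, 236.3], 0.53)]
funnel [([432.2, 196.7], 0.62)]
jar_lid [([382.3, 158.3], 0.6)]
marker_pen [([431.2, 238.3], 0.58)]
side [[0.968, -0.133, 0.212, 0.282], [-0.249, -0.585, 0.771, -1.105], [0.022, -0.8, -0.6, 0.799], [0.0, 0.0, 0.0, 1.0]] 384.69573524567846
tester [([312.2, 253.4], 0.95), ([379.9, 267.5], 0.2)]
seat [([318.7, 243.8], 0.94), ([301.2, 331.2], 0.63)]
rear_fence [([284.0, 198.6], 0.69), ([332.7, 263.3], 0.59)]
side_fence [([317.7, 235.4], 0.6)]
lever_pivot [([328.0, 255.8], 0.9)]
lever_grip [([330.6, 259.8], 0.65), ([327.8, 258.8], 0.49)]
dial_centre [([293.4, 214.9], 0.95)]
pointer_tab [([301.2, 200.5], 0.47)]
jar []
next_jar [([290.9, 199.2], 0.9)]
spare_jar [([264.3, 183.2], 0.78)]
tamper [([259.7, 167.7], 0.47), ([360.6, 323.3], 0.35)]
funnel [([360.5, 321.9], 0.88)]
jar_lid [([379.7, 265.7], 0.64)]
marker_pen [([302.2, 332.3], 0.56)]
```

```bash
python3 - <<'E'
import cv2
a=cv2.imread('pics/top0.png');b=cv2.imread('pics/side0.png')
cv2.imwrite('pics/top0c.png',cv2.resize(a[140:270,250:450],None,fx=4,fy=4,interpolation=cv2.INTER_CUBIC))
cv2.imwrite('pics/side0c.png',cv2.resize(b[170:300,230:430],None,fx=4,fy=4,interpolation=cv2.INTER_CUBIC))
E
```

```text
(no output)
```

View pics/top0.png

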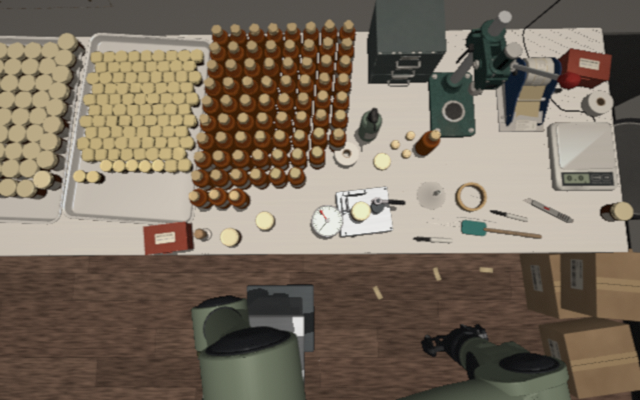

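View pics/top0c.png

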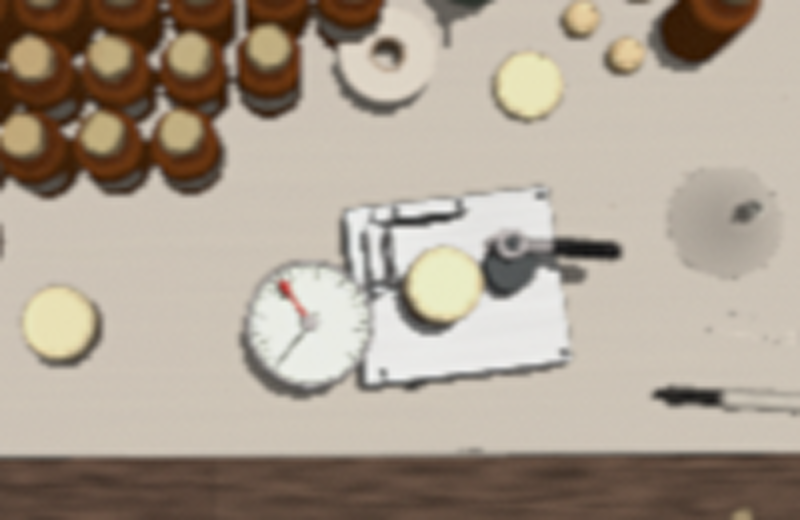

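View pics/side0c.png

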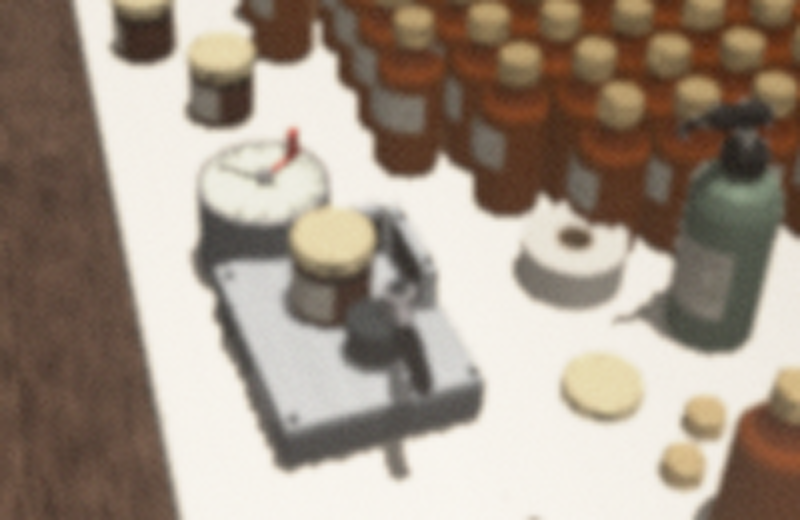

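View pics/side0.png

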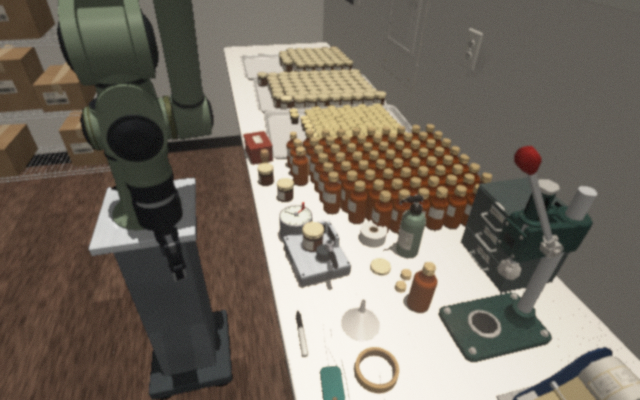

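The top view shows the dial at about (327,220), the jar lid at (361,211), the lever pivoting at about (377,201) and pointing right, and the red tab at about (321,212). The deck corners are clear in both views. Next I'll fit the tester pose from both cameras.

```bash
cat > fit.py <<'E'
from h import *
from scipy.optimize import least_squares
F={c:grab_frame(c) for c in ("top","side")}
k=lambda u,v,o:((u+.5)/4-.5+o[0],(v+.5)/4-.5+o[1])
T=lambda u,v:k(u,v,(250,140)); S=lambda u,v:k(u,v,(230,170))
# params: x,y,yaw,dialx,seatx,seaty, jarx,jary(dial frame tester), phi, lever
def pts(p):
    c,s=np.cos(p[2]),np.sin(p[2])
    def w(a,b,z): return np.array([p[0]+c*a-s*b,p[1]+s*a+c*b,z])
    d=(p[3],.088); se=(p[4],p[5]); pv=(se[0]-.002,se[1]-.061)
    an=np.deg2rad(135)-p[8]; L=p[9]
    return dict(fl=w(-.075,.05,.045),fr=w(-.075,-.118,.045),rr=w(.07,-.118,.045),rl=w(.07,.05,.045),
     dial=w(*d,.08),seat=w(*se,.045),rear=w(se[0]+.028,se[1],.045),side=w(se[0],se[1]+.028,.045),pivot=w(*pv,.045),cap=w(*pv,.105),
     jar=w(p[6],p[7],.111),tab=w(d[0]+.032*np.cos(an),d[1]+.032*np.sin(an),.110),
     grip=w(pv[0]-.060*np.sin(L),pv[1]-.060*np.cos(L),.093), lend=w(pv[0]-.085*np.sin(L),pv[1]-.085*np.cos(L),.093))
obs=[('top','fl',T(365,385),1),('top','fr',T(568,362),1),('top','rr',T(548,188),1),('top','rl',T(345,208),.5),
 ('top','dial',T(309,322),1),('top','cap',T(511,242),1),('top','jar',T(444,285),1),('top','lend',T(620,250),1),
 ('side','fl',S(212,268),.6),('side','fr',S(284,437),.6),('side','rr',S(482,382),.6),('side','dial',S(264,178),1),
 ('side','jar',S(334,238),.7),('side','tab',S(293,131),.7),('top','tab',T(285,287),.7),
 ('top','seat',(355.5,202.6),.7),('side','seat',(318.7,243.8),.7),('side','pivot',(328,255.8),.4),('top','rear',(353.7,193),.4),('top','side',(348.2,206.6),.4)]
def res(p):
    P=pts(p); return np.concatenate([w*(proj(F[c],P[n])-o) for c,n,o,w in obs])
r=least_squares(res,[.4,-.28,.1,0,.02,-.02,-.01,-.02,1.6,.1],loss='soft_l1',x_scale=.01)
p=r.x; print(np.round(p,4)); P=pts(p)
for c,n,o,w in obs: print(c,n,np.round(proj(F[c],P[n])-o,1))
for n in P: print(n,np.round(P[n],4))
np.save('p.npy',p)
E
python3 fit.py; python3 -c "
from h import *
print(get_state())"
```

```text
[ 0.4818 -0.3202  0.0996 -0.0217  0.0222 -0.0102 -0.0062 -0.0171  1.8464
  0.1608]
top fl [-0.4  0.4]
top fr [1.6 0.4]
top rr [ 0.5 -1. ]
top rl [-0.6 -0.3]
top dial [ 0.  -0.1]
top cap [0.1 0.1]
top jar [ 0.5 -0.3]
top lend [0.1 0. ]
side fl [-0.7 -1.1]
side fr [-0.8 -1.7]
side rr [ 1.2 -1.3]
side dial [-0.2  0.5]
side jar [-0.9 -1.4]
side tab [-0.2 -0.6]
top tab [ 0.1 -0.6]
top seat [0.2 1.3]
side seat [ 1.9 -2.2]
side pivot [-0.3  0.5]
top rear [0.9 2.3]
top side [-1.2 -1.7]
fl [ 0.4021 -0.2779  0.045 ]
fr [ 0.4189 -0.4451  0.045 ]
rr [ 0.5631 -0.4307  0.045 ]
rl [ 0.5464 -0.2635  0.045 ]
dial [ 0.4514 -0.2348  0.08  ]
seat [ 0.5048 -0.3282  0.045 ]
rear [ 0.5327 -0.3254  0.045 ]
side [ 0.502  -0.3004  0.045 ]
pivot [ 0.5089 -0.3891  0.045 ]
cap [ 0.5089 -0.3891  0.105 ]
jar [ 0.4772 -0.3379  0.111 ]
tab [ 0.4777 -0.2165  0.11  ]
grip [ 0.5052 -0.449   0.093 ]
lend [ 0.5037 -0.474   0.093 ]
{'clock': 1.7, 'q': array([-1.42620876e+00,  3.26201397e-01, -1.92615771e-01,  1.05200768e+00,
        2.64628638e-05,  1.43660256e+00]), 'joint_velocities': array([-7.16754359e-04,  9.50669709e-04, -2.16375421e-04, -1.22028676e-03,
       -6.81713744e-05, -5.07657608e-04]), 'tau': array([-1.79932907e-03, -4.43318403e+01,  2.62753433e+01,  1.19968292e-03,
       -3.62301707e-04, -1.98341098e-06]), 'position': array([ 0.15137429, -0.5287649 ,  0.23127408]), 'eef_rot': array([-2.50851077e+00,  1.89122549e+00,  2.60997556e-06]), 'contact_force': array([ 0.08000556,  0.19732079, -0.47637017]), 'wrist_torque': array([-0.03931676, -0.03221161, -0.02759255]), 'finger_gap': 0.9999816930013639}
```

```bash
cat >> h.py <<'E'
from scipy.spatial.transform import Rotation as Ro
p=np.load('p.npy'); cy,sy=np.cos(p[2]),np.sin(p[2])
def W(a,b,z): return np.array([p[0]+cy*a-sy*b,p[1]+sy*a+cy*b,z])
def D(a,b): return np.array([cy*a-sy*b,sy*a+cy*b,0.])
def ori(d,t=0.,flip=1):
    d=np.asarray(d,float); d=d/np.linalg.norm(d); up=np.array([0,0,1.])
    z=np.sin(t)*d-np.cos(t)*up; y=np.cos(t)*d+np.sin(t)*up
    if flip<0: y=-y
    return Ro.from_matrix(np.column_stack([np.cross(y,z),y,z])).as_rotvec()
def st():
    s=get_state(); print('t',round(s['clock'],2),'pos',np.round(s['position'],4),'F',np.round(s['contact_force'],2),'gap',round(s['finger_gap'],2)); return s
E
python3 - <<'E'
from h import *
jy=p[7]
for fl in (1,-1):
    o=ori(D(1,0),.21,fl)
    for q in (W(-.07,jy,.17),W(-.07,jy,.062),W(-.01,jy,.062)): 
        r=ik(q,o); print(fl,None if r is None else np.round(r,2))
E
```

```text
1 [-0.93  0.27 -0.47  0.73  0.18 -1.02]
1 [-0.93  0.41 -0.59  0.46  0.18 -1.02]
1 [-0.84  0.47 -0.49  0.48  0.17 -0.92]
-1 [-0.93  0.27 -0.47  0.73  0.18  2.12]
-1 [-0.93  0.41 -0.59  0.46  0.18  2.12]
-1 [-0.84  0.47 -0.49  0.48  0.17  2.22]
```

```bash
python3 - <<'E'
from h import *
jy=p[7]; o=ori(D(1,0),.21,-1)
grab(30)
movep(W(-.07,jy,.17),o); st()
move_l(W(-.07,jy,.062),.1); st()
shot('top','t1');shot('side','s1')
a=cv2.imread('pics/t1.png')[140:270,250:450];b=cv2.imread('pics/s1.png')[170:300,230:430]
cv2.imwrite('pics/c1.png',cv2.resize(np.hstack([a,b]),(800,260),interpolation=cv2.INTER_CUBIC))
E
```

```text
t 3.69 pos [ 0.4136 -0.3452  0.1703] F [-0.45  0.26 -0.19] gap -0.0
t 4.92 pos [ 0.4141 -0.3446  0.0626] F [ 1.16 -0.6  -0.77] gap 0.0
```

View pics/c1.png

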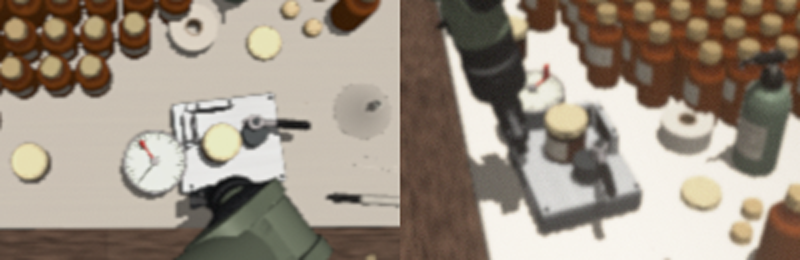

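The fingertips stand in front of the jar: the tip is at about (520,150) in the side crop and the jar base at about (565,155). Before pushing, I'll check alignment using the projected TCP and the jar mask.

```bash
python3 - <<'E'
from h import *
fs={c:grab_frame(c) for c in('top','side')}
a=fs['side']['img'].copy(); 
big=cv2.resize(a[200:280,270:370],None,fx=8,fy=8,interpolation=cv2.INTER_CUBIC)[:,:,::-1].copy()
def dot(P,col):
    u=(proj(fs['side'],P)-[270,200]+.5)*8; cv2.circle(big,(int(u[0]),int(u[1])),4,col,-1)
s=get_state()['position']
dot(s,(0,0,255))
for z in (.045,.111):
  for t in np.linspace(0,2*np.pi,40): dot(W(p[6]+.029*np.cos(t),p[7]+.029*np.sin(t),z),(0,255,0))
for q in ((-.075,.05),(-.075,-.118),(.07,-.118),(.07,.05)): dot(W(*q,.045),(255,0,0))
cv2.imwrite('pics/ov1.png',cv2.resize(big,(750,600)))
for c in fs:
    m=silhouettes(c,'jar'); print(c,[(np.round(x['centre'],1),round(x['score'],2),x['mask'].sum()) for x in m[:3]], proj(fs[c],W(p[6],p[7],.078)))
E
```

```text
top [(array([362. , 210.2]), 0.71, np.int64(330))] [359.96218233 211.5384786 ]
side [(array([314.9, 237.3]), 0.66, np.int64(542))] [312.12534365 236.7617356 ]
```

View pics/ov1.png

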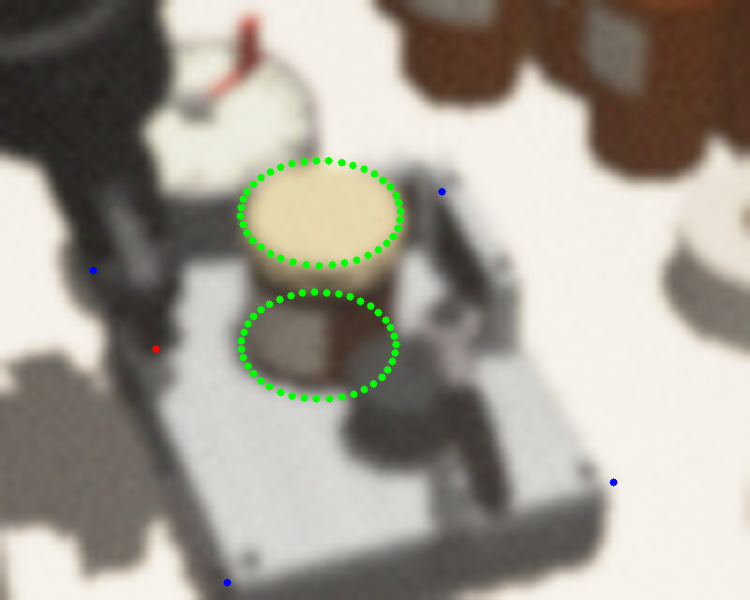

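The overlay matches within about 2 mm: the lid ring is on the lid, and the fingertip lies in line with the jar. Now I'll push it back.

```bash
python3 - <<'E'
from h import *
jy=p[7]
r=move_l(W(-.05,jy,.062),.03,until_force=6); print(r); st()
r=move_l(W(-.004,jy,.062),.025,until_force=6); print(r); s=st()
d=s['position']-W(0,0,0); print('tester xy',d@D(1,0),d@D(0,1))
shot('top','t2');shot('side','s2')
a=cv2.imread('pics/t2.png')[180:250,310:410];b=cv2.imread('pics/s2.png')[200:270,270:370]
cv2.imwrite('pics/c2.png',cv2.resize(np.hstack([a,b]),(800,280),interpolation=cv2.INTER_CUBIC))
E
```

```text
False
t 6.04 pos [ 0.4336 -0.3421  0.0619] F [-0.91  0.65 -0.08] gap 0.0
True
t 7.35 pos [ 0.4683 -0.3385  0.0613] F [-0.13 -0.44  0.12] gap 0.0
tester xy -0.015207661409347218 -0.016838757978026062
```

View pics/c2.png

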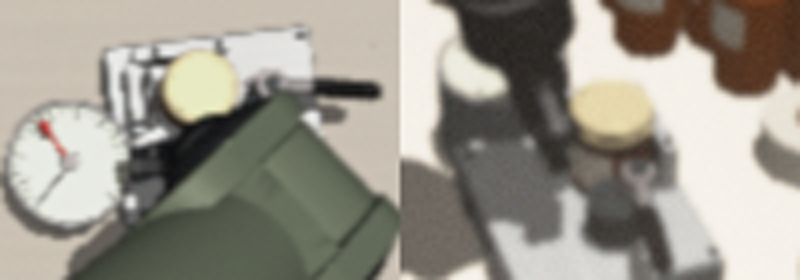

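The jar now appears to be at the rear fence, with the lid at about (200,87) in the crop. I'll push again lightly to confirm.

```bash
python3 - <<'E'
from h import *
jy=p[7]
r=move_l(W(-.002,jy,.062),.02,until_force=6); print(r); s=st()
d=s['position']-W(0,0,0); print('tester xy',d@D(1,0),d@D(0,1))
move_l(W(-.06,jy,.064),.15); move_l(W(-.075,jy,.16),.2); st()
for fl in(1,-1):
  for th in (0.16,.8,1.3,1.69):
    t=D(-np.cos(th),np.sin(th)); rd=D(-np.sin(th),-np.cos(th)); q=W(p[4]-.002,p[5]-.061,.088)+.06*rd-.02*t
    r=ik(q,ori(t,0,fl)); print(fl,th,None if r is None else np.round(r,2))
shot('top','t3');shot('side','s3')
a=cv2.imread('pics/t3.png')[180:250,310:410];b=cv2.imread('pics/s3.png')[200:270,270:370]
cv2.imwrite('pics/c3.png',cv2.resize(np.hstack([a,b]),(800,280),interpolation=cv2.INTER_CUBIC))
E
```

```text
True
t 7.74 pos [ 0.4681 -0.3377  0.0604] F [-1.12  0.1  -0.66] gap -0.0
tester xy -0.015293386667973176 -0.016071589059562623
t 8.82 pos [ 0.4091 -0.3444  0.1595] F [-0.75 -0.26 -0.17] gap 0.0
1 0.16 [-0.82  0.7   0.04  0.92  0.    2.39]
1 0.8 [-0.86  0.64 -0.06  0.87  0.    2.99]
1 1.3 [-0.87  0.59 -0.16  0.82 -0.   -2.81]
1 1.69 [-0.86  0.55 -0.23  0.79  0.   -2.41]
-1 0.16 [-0.82  0.7   0.04  0.92  0.   -0.75]
-1 0.8 [-0.86  0.64 -0.06  0.87  0.   -0.16]
-1 1.3 [-0.87  0.59 -0.16  0.82 -0.    0.33]
-1 1.69 [-0.86  0.55 -0.23  0.79  0.    0.73]
```

View pics/c3.png

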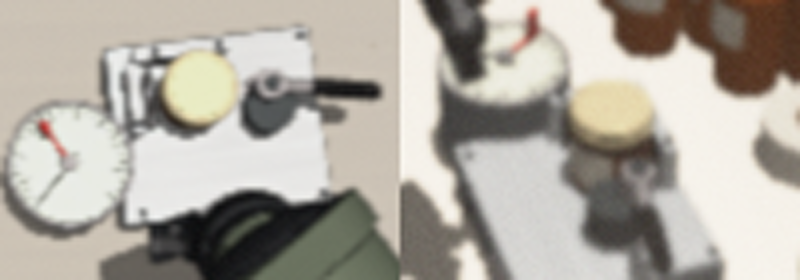

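The jar stopped at the same place twice with about 6 N on it, so it's against the rear fence. The lever and pointer haven't moved. Next is the lever.

```bash
cat > lev.py <<'E'
from h import *
PV=W(p[4]-.002,p[5]-.061,0)
def lp(th,off,z=.081,r=.06):
    t=D(-np.cos(th),np.sin(th)); rd=D(-np.sin(th),-np.cos(th)); q=PV+r*rd-off*t; q[2]=z
    return q,ori(t,0,-1),t
def dev():
    s=get_state(); return s
E
python3 - <<'E'
from lev import *
q,o,t=lp(.16,.034,.19); movep(q,o); st()
q,o,t=lp(.16,.034); move_l(q,.12); s0=st()
F0=s0['contact_force']
q,o,t=lp(.16,.012); r=move_l(q,.03,until_force=3.); s=st(); print(r)
print('offset at contact', -(s['position']-PV)@t, 'Ft',(s['contact_force']-F0)@t)
shot('top','t4');shot('side','s4')
a=cv2.imread('pics/t4.png')[170:240,330:430];b=cv2.imread('pics/s4.png')[200:270,270:370]
cv2.imwrite('pics/c4.png',cv2.resize(np.hstack([a,b]),(800,280),interpolation=cv2.INTER_CUBIC))
E
```

```text
t 11.35 pos [ 0.5391 -0.451   0.1898] F [-1.08 -0.51 -1.05] gap 0.0
t 12.41 pos [ 0.5397 -0.4516  0.082 ] F [ 0.62 -0.79  0.55] gap 0.0
t 12.99 pos [ 0.5219 -0.4501  0.0809] F [-0.14  0.39 -0.12] gap 0.0
True
offset at contact 0.01665223958281981 Ft 0.828783829028207
```

View pics/c4.png

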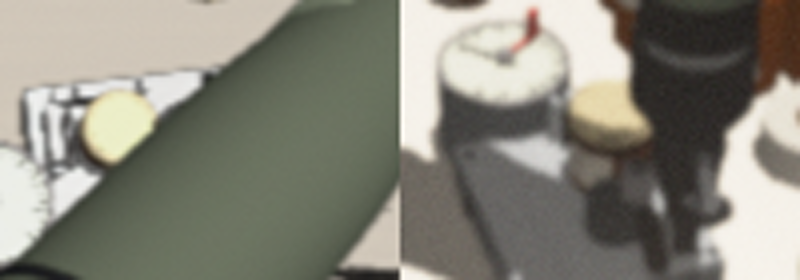

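I got contact at the expected offset from the lever, with the fingers behind the grip in the side view. Now I'll push along the arc.

```bash
python3 - <<'E'
from lev import *
for th in np.arange(.3,1.96,.1):
    q,o,t=lp(th,.017); move_l(q,.06 if th<1.25 else .04,rot=o)
    s=get_state(); f=-s['contact_force']@t
    a=-(s['position']-PV)@t
    print(round(th,2),'Ft',round(f,1),'lag mm',np.round((q-s['position'])@t*1e3,1),'t',round(s['clock'],1),'Fn',round(np.linalg.norm(s['contact_force']),1))
    if f>22: break
E
```

```text
0.3 Ft 1.9 lag mm 0.2 t 13.4 Fn 2.1
0.4 Ft 2.8 lag mm 0.2 t 13.6 Fn 3.3
0.5 Ft 2.3 lag mm 0.1 t 13.9 Fn 2.9
0.6 Ft 2.7 lag mm 0.1 t 14.1 Fn 3.3
0.7 Ft 1.3 lag mm 0.1 t 14.4 Fn 2.0
0.8 Ft 1.9 lag mm 0.2 t 14.6 Fn 2.2
0.9 Ft 3.3 lag mm 0.4 t 14.9 Fn 3.6
1.0 Ft 3.2 lag mm 0.4 t 15.1 Fn 3.4
1.1 Ft 3.1 lag mm 0.3 t 15.4 Fn 3.9
1.2 Ft 2.8 lag mm 0.3 t 15.6 Fn 3.2
1.3 Ft 5.6 lag mm 1.6 t 15.9 Fn 6.3
1.4 Ft 6.7 lag mm 2.0 t 16.2 Fn 7.8
1.5 Ft 7.1 lag mm 2.1 t 16.6 Fn 8.2
1.6 Ft 7.1 lag mm 2.5 t 16.9 Fn 8.6
1.7 Ft 13.8 lag mm 5.6 t 17.2 Fn 15.5
1.8 Ft 28.0 lag mm 11.2 t 17.5 Fn 32.4
```

The force rose from 7 to 28 N while the position stayed put, so this is a hard stop. I'll withdraw and look.

```bash
python3 - <<'E'
from lev import *
q,o,t=lp(1.69,.045,.083); move_l(q,.1,rot=o)
q,o,t=lp(1.69,.05,.2); move_l(q,.2); st()
# out of the cameras' way: toward the front
movep(np.array([.30,-.42,.25]),o); st()
shot('top','t5');shot('side','s5')
a=cv2.imread('pics/t5.png')[180:250,310:410];b=cv2.imread('pics/s5.png')[200:270,270:370]
cv2.imwrite('pics/c5.png',cv2.resize(np.vstack([a,b]),(800,1120)[:2],interpolation=cv2.INTER_CUBIC)[:, :])
cv2.imwrite('pics/c5.png',cv2.resize(np.hstack([a,b]),(800,280),interpolation=cv2.INTER_CUBIC))
E
```

```text
t 18.72 pos [ 0.4475 -0.4369  0.1989] F [ 0.16 -0.26 -1.33] gap 0.0
t 19.39 pos [ 0.3001 -0.4199  0.2492] F [ 0.39 -0.09  0.36] gap -0.0
```

View pics/c5.png

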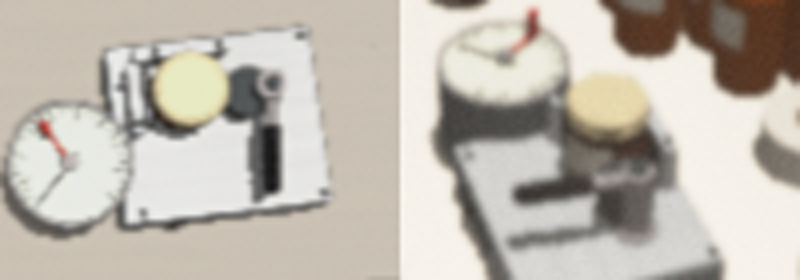

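The lever points to the front and the jar has shifted left against the side pad. I'll measure the lid before and after to check it's still on the rear fence.

```bash
python3 - <<'E'
from h import *
f=grab_frame('top');fs=grab_frame('side')
for n in ('t0','t3','t5'):
    im=cv2.imread(f'pics/{ "top0" if n=="t0" else n}.png')
    hsv=cv2.cvtColor(im,cv2.COLOR_BGR2HSV); m=((hsv[:,:,1]>55)&(hsv[:,:,2]>150)&(hsv[:,:,0]<40)).astype(np.uint8)
    nl,l,s,c=cv2.connectedComponentsWithStats(m)
    i=min(range(1,nl),key=lambda i:np.hypot(*(c[i]-[359,205]))+ (100 if s[i,4]<80 else 0))
    q=atz(f,c[i],.111)-W(0,0,0); print(n,np.round(c[i],2),s[i,4],'tester mm',np.round([1e3*q@D(1,0),1e3*q@D(0,1)],1))
print('seat',p[4:6])
E
```

```text
t0 [264.86 220.3 ] 227 tester mm [ -4.3 275.6]
t3 [264.87 220.26] 231 tester mm [ -4.2 275.6]
t5 [264.73 220.27] 230 tester mm [ -4.2 276. ]
seat [ 0.02216432 -0.01024381]
```

```bash
python3 - <<'E'
from h import *
f=grab_frame('top')
for n in ('top0','t3','t5'):
    im=cv2.imread(f'pics/{n}.png')[195:225,340:372]
    b=im.astype(int); print(n, b[15,18]); m=((b[:,:,2]-b[:,:,0]>35)&(b[:,:,1]>120)).astype(np.uint8)
    nl,l,s,c=cv2.connectedComponentsWithStats(m); i=1+np.argmax(s[1:,4]); cc=c[i]+[340,195]
    q=atz(f,cc,.111)-W(0,0,0); print(cc.round(2),s[i,4],np.round([1e3*q@D(1,0),1e3*q@D(0,1)],1))
E
```

```text
top0 [197 236 234]
[360.76 210.76] 255 [ -6.8 -16. ]
t3 [126 157 169]
[359.6  201.94] 247 [ 20.2 -15.8]
t5 [148 184 198]
[357.17 202.08] 253 [20.6 -8.4]
```

The lid moved 27 mm straight back, then 7 mm left, with its x unchanged, so the jar is in the corner. Next is the pointer, currently at about 1.84 rad.

```bash
cat > ptr.py <<'E'
from h import *
C=W(p[3],.088,0)
def pp(phi,off,z=.095,fl=1,r=.032):
    a=np.deg2rad(135)-phi; t=D(-np.sin(a),np.cos(a)); q=C+r*D(np.cos(a),np.sin(a))-off*t; q[2]=z
    return q,ori(t,0,fl),t
E
python3 - <<'E'
from ptr import *
for fl in(1,-1):
  for ph in (1.84,.9,0,-.15):
    q,o,t=pp(ph,.0145,fl=fl); r=ik(q,o); print(fl,ph,None if r is None else np.round(r,2))
st(); print(get_state()['q'].round(2))
E
```

```text
1 1.84 [-0.58  0.43 -0.41  0.72  0.   -2.76]
1 0.9 [-0.56  0.39 -0.49  0.69  0.    2.6 ]
1 0 [-0.59  0.35 -0.56  0.67  0.    1.67]
1 -0.15 [-0.6   0.34 -0.57  0.66  0.    1.51]
-1 1.84 [-0.58  0.43 -0.41  0.72  0.    0.38]
-1 0.9 [-0.56  0.39 -0.49  0.69  0.   -0.54]
-1 0 [-0.59  0.35 -0.56  0.67  0.   -1.48]
-1 -0.15 [-0.6   0.34 -0.57  0.66  0.   -1.64]
t 19.64 pos [ 0.3009 -0.4198  0.2491] F [-0.23 -0.1  -0.18] gap -0.0
[-1.09  0.25 -0.25  1.07  0.    0.5 ]
```

```bash
python3 - <<'E'
from ptr import *
q,o,t=pp(1.84,.032,.21,-1); movep(q,o)
q,o,t=pp(1.84,.032,.095,-1); move_l(q,.1); st()
for ph in np.arange(1.74,.4,-.15):
    q,o,t=pp(ph,.0145,fl=-1); move_l(q,.05,rot=o)
    s=get_state(); print(round(ph,2),'Ft',round(-s['contact_force']@t,1),np.round(s['contact_force'],1),round(s['clock'],1))
shot('top','t6');shot('side','s6')
a=cv2.imread('pics/t6.png')[180:250,300:400];b=cv2.imread('pics/s6.png')[180:250,260:360]
cv2.imwrite('pics/c6.png',cv2.resize(np.hstack([a,b]),(800,280),interpolation=cv2.INTER_CUBIC))
E
```

```text
t 21.98 pos [ 0.4965 -0.2428  0.0956] F [0.32 0.55 0.48] gap -0.0
1.74 Ft 0.9 [ 0.8 -0.5 -0.4] 22.6
1.59 Ft 0.3 [0.4 0.  0.4] 22.9
1.44 Ft -0.2 [-0.1  0.2 -0.4] 23.1
1.29 Ft 1.1 [ 1.3  0.2 -0.2] 23.4
1.14 Ft 0.2 [ 0.1 -0.5 -0.1] 23.8
0.99 Ft -0.3 [-0.3  0.4  0.7] 24.1
0.84 Ft -0.2 [-0.2  0.5 -0.7] 24.4
0.69 Ft 0.1 [0.  0.4 0.4] 24.6
0.54 Ft 0.1 [ 0.5 -1.   0.2] 24.9
```

View pics/c6.png

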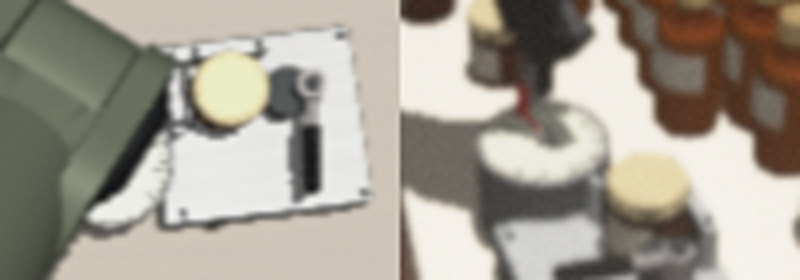

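The side view shows the red tab being pushed ahead of the fingertips, at about (525,110). I'll continue to the stop.

```bash
python3 - <<'E'
from ptr import *
for ph in np.arange(.44,-.5,-.06):
    q,o,t=pp(ph,.0145,fl=-1); move_l(q,.03,rot=o)
    F=[]
    for _ in range(3): F.append(-get_state()['contact_force']@t); sleep(.03)
    s=get_state(); print(round(ph,2),'Ft',np.round(F,1),'lag',np.round((q-s['position'])@t*1e3,1),round(s['clock'],1))
    if np.median(F)>4: break
q,o,t=pp(ph,.05,fl=-1); move_l(q,.08,rot=o)
q[2]=.22; move_l(q,.2); movep(np.array([.30,-.42,.25]),o); st()
shot('top','t7');shot('side','s7')
a=cv2.imread('pics/t7.png')[180:250,300:400];b=cv2.imread('pics/s7.png')[180:250,260:360]
cv2.imwrite('pics/c7.png',cv2.resize(np.vstack([a,b]),(800,1120),interpolation=cv2.INTER_CUBIC)[0:560])
cv2.imwrite('pics/c7b.png',cv2.resize(b,(800,560),interpolation=cv2.INTER_CUBIC))
E
```

```text
0.44 Ft [ 1.1  0.8 -0.5] lag 0.1 25.4
0.38 Ft [ 0.  -0.4  0.1] lag 0.1 25.8
0.32 Ft [ 0.  -0.8  1.2] lag 0.0 26.1
0.26 Ft [ 0.1  0.5 -0.3] lag 0.0 26.5
0.2 Ft [ 0.4 -0.6  0.2] lag 0.0 26.8
0.14 Ft [-0.9  1.1 -0.3] lag 0.0 27.2
0.08 Ft [0.1 0.2 0.9] lag 0.0 27.5
0.02 Ft [ 0.3 -0.4 -0.3] lag 0.0 27.9
-0.04 Ft [ 0.2 -0.3  0.7] lag 0.0 28.2
-0.1 Ft [2.5 3.6 2.3] lag 0.4 28.6
-0.16 Ft [7.  8.3 7.5] lag 2.0 28.9
t 31.39 pos [ 0.3004 -0.419   0.2494] F [0.4  0.86 0.05] gap -0.0
```

View pics/c7.png

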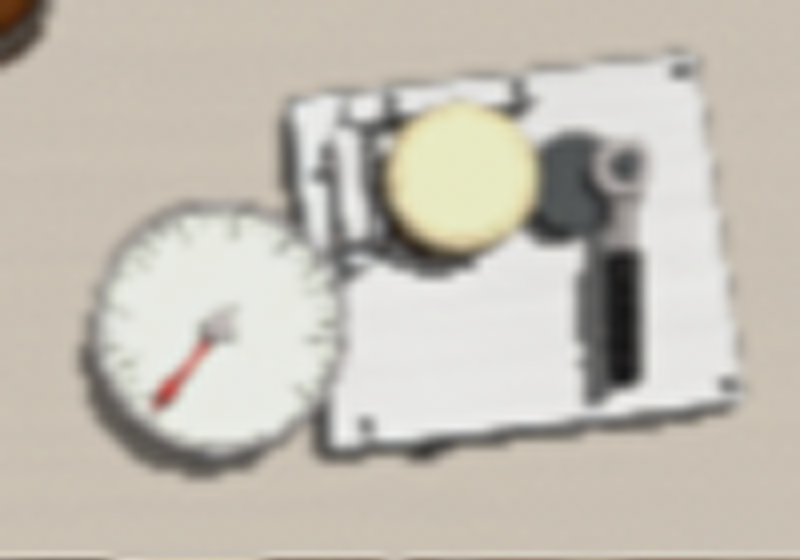

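View pics/c7b.png

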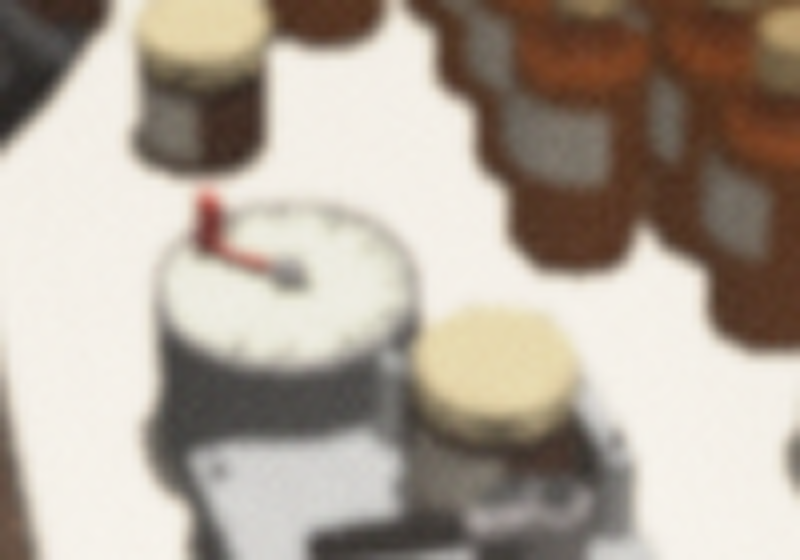

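The red pointer lies over the black needle, front left at (160,405) in the crop, and met a stop at 8 N. The lever is at about 1.69 rad relative to the deck edges. The jar is in the corner and nothing else has moved, so I'm handing in.

```bash
python3 - <<'E'
from h import *
st(); print(sign_off())
E
```

```text
t 31.49 pos [ 0.3009 -0.4188  0.2497] F [ 0.81  0.3  -0.25] gap -0.0
the job is handed in; nothing more can be done
None
```

The lid torque tester is ready for its next test, and I handed the job in at 31.5 s. All three pushes were made in the order asked, with the shut fingertips only.

- **Jar:** I pushed it about 27 mm straight back to the rear fence. It stopped at the same place on two pushes of about 6 N.
- **Clamp lever:** I pushed it clockwise to its hard stop, where the force rose from 7 to 28 N with no further movement. In the last picture it sits at about 1.69 rad. Clamping moved the jar about 7 mm left into the corner, and it stayed on the rear fence.
- **Peak pointer:** I pushed it anticlockwise until it met its stop at about 8 N. The last picture shows it on zero, covering the black needle.

**Surroundings:** the next jar did not shift between pictures, and the last close-ups show nothing near the tester disturbed. I did not re-measure the tamper, funnel, loose lid or marker individually.

**Disagreements:** the fitted tester pose was off by up to about 4 mm in places. By that estimate the lever stopped near 1.61 rad and the pointer about 0.1 rad past zero. The rising forces and the pictures both point to the true stops.

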